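Load the spin caster and key in its cycle

ROBOT

A 6-joint arm with a two-finger parallel gripper is mounted at the origin on the work surface. World frame = base frame: x ahead of the robot, y to its left, z up, the work surface at z = 0. Lengths are in m, angles in rad, forces in N, time in s.
With the tool pointing down it reaches from about 0.375 to 0.925 m from the base axis. Payload 5.7 kg.
Tool frame: the origin (TCP) lies midway between the tips of the shut fingers; the grasp point (between the pads) lies 19 mm behind it (grip_point_offset is the distance from the TCP to the grasp point, in m); z points along the fingers, y is the line along which they close (so a half turn about z gives the same grasp; the last joint's range is limited). The gripper opens to 88 mm and grips with 3 to 60 N. Pads are 20 mm wide; open, the fingers measure 115 mm over their backs; the gripper's body (75 mm by 178 mm) begins 61 mm behind the grasp point.
Start: joints at [-1.405, 0.359, 1.51, -0, 1.272, -0.115], TCP at [0.166, -0.576, 0.223] pointing down, gripper open.
Joint ranges: [-2.97, 2.97], [-1.01, 2.36], [0.21, 2.38], [-0.96, 4.11], [0.2, 2.71], [-2.98, 2.98]. Speed limits (rad/s): [2.39, 2.39, 3.14, 3.14, 3.14, 3.14].

INTERFACE

Orientations are given as a unit quaternion [w, x, y, z].
In Python, from plant import * gives the robot as it stands.
- The arm moves only by the tool apply_moves, never from a script. Its argument "plan" is a list of rows, each an object of numbers: "tx", "ty", "tz": the shift along the tool's x, y, z in cm; "twist": the turn about the tool's z in degrees. A call has 1 to 8 rows; each row is the pose to reach, as a shift and turn from the pose commanded when the call began, along the tool's axes at that moment; what a row does not reach only later rows make up. A row lasts 1/8 s, in which the tool goes at most 62.5 mm and 10.7 degrees, less where a joint would pass 70% of its speed; a pose out of reach is approached as far as the arm can. A call with a gripper value outside its range is refused whole. "hand" is the gripper's target within -1 to 1 (fully open at 1, half-way at 0, shut at -1), set as the call begins (left out, the last holds). The fingers move at their own pace and stop on an object; "grip_force" is the grip in N (left out, the last holds). Time passes only in rows, so rows that repeat a pose let the fingers close. It gives the time, the measured TCP pose, the force, the opening and the grip force at its end, in the units of the state.
- state(): the state, without advancing time (a new reading comes with each control period).
- snapshot(name): name is "side" or "top" or "wrist"; returns a dict with "color" (480x640x3 uint8, red, green, blue), "vfov" (degrees; the focal length in pixels is half the picture's height over the tangent of half this angle, whatever the lens; pixels are square), "cx", "cy" (the principal point, pixels), "k1" (the pictures are not rectified: a ray, as slopes to the right and down, at radius r is drawn at 1 + k1 r^2 times it, then the intrinsics apply), "pose" (4x4, takes a point from camera to world coordinates); the wrist camera has in their place "tool_from_camera" (4x4, takes a point from camera to tool coordinates, whose origin is the TCP and whose axes are the flange's). Camera axes: x right, y down, z forward; pixel columns grow to the right and rows downward; lengths in m; the calibration is good to about 2 mm. A picture is of the moment at which its call begins: read the wrist's pose just before it. There is no depth.
- close_job(): hands the job in; it is judged then, once.
The state is a dict: "t": time; "q": joint angles; "qvel": joint speeds; "joint_torque": joint torques, N m; "tcp_pos": TCP position; "tcp_rot": TCP orientation; "wrist_force": force on the tool from outside, world axes, zero at the start; "wrist_torque": the same for the moment, N m; "finger_gap": opening from 0.0 (shut) to 1.0 (fully open); "gripper_force": force on a finger pad.
Only numpy, scipy, OpenCV 4.12 (cv2) and the standard library are available. Lean on these libraries where they do the work, as an engineer would, in place of code of your own. Each camera call takes 0.05 s, during which the arm holds its last target. There are 200 camera calls.

TASK

Pick up the teal spool-shaped mould and lower it gently over the upright spindle of the red spin caster until it sits flat on the metal platter, then let go of it. Only then start the cycle on the grey keypad: press and release the blue key, then the yellow key, then the green key, each fully down and one at a time, without pressing the red stop key. Leave the mould seated, the keys up, and the jug, the plaster cast and the teal tray where they stand.

Things in the scene. Friction and masses are not known exactly. Their poses are not given: they have to be found in the camera images.
- spool: loose rubber mould shaped like a spool, standing upright, 90 mm tall, about 0.4 kg, round all about its z axis. Origin: centre of its underside, z up. From the bottom: teal flange 100 mm in diameter (z 0 to 14 mm), cream barrel 44 mm (z 14 to 74), teal top collar 58 mm (z 74 to 90), which is the place to grip from above. A 27 mm bore runs right through it.
- caster: fixed spin caster: red housing 190 x 190 mm, 64 mm high, a 160 mm aluminium platter on it and a steel spindle, all inside a round red splash rim (188 mm outside, 178 mm inside) that stands 15 mm above the platter. Origin: centre of its underside on the table, z up. It turns up to 0.3 rad about z.
- platter (a point): centre of the platter's upper face, 80 mm above the table, at the foot of the spindle; z up. The spool's underside rests here when home.
- spindle_tip (a point): top of the upright spindle, 65 mm above the platter; the spindle is 20 mm in diameter, tapering over its last 15 mm to 8 mm.
- console: fixed grey keypad box with a dark key field and a green display bar along its far (+x) edge, 190 x 160 mm, 50 mm high. Origin: on the table under the centre of the square of four keys. The keys stand 68 mm apart in a square; which colour is at which corner changes.
- jug: bystander: open lilac jug, 90 mm across, 150 mm tall, handle at its +y; origin: centre of its underside.
- cast: bystander: cream eight-sided plaster cast, about 136 mm across, 50 mm tall; origin: centre of its underside.
- tray: bystander: teal three-compartment mould tray, 90 x 180 x 35 mm; origin: centre of its underside.
- key_blue (a joint): the blue spring key; it reads 0 when up, 0.008 (m) when fully down; pushed straight down; a press counts from 0.0055. It starts to move at about 1.5 N, bottoms at 5 N and springs back up when let go. First to press.
- key_blue_top (a point): centre of the flat top of the blue round key, 40 mm in diameter in a 56 mm dark housing; it stands 70 mm above the table when up, 8 mm proud of its housing, and goes down with the key.
- key_yellow (a joint): the yellow spring key; it reads 0 when up, 0.008 (m) when fully down; pushed straight down; a press counts from 0.0055. It starts to move at about 1.5 N, bottoms at 5 N and springs back up when let go. Second to press.
- key_yellow_top (a point): centre of the flat top of the yellow round key, 40 mm in diameter in a 56 mm dark housing; it stands 70 mm above the table when up, 8 mm proud of its housing, and goes down with the key.
- key_green (a joint): the green spring key; it reads 0 when up, 0.008 (m) when fully down; pushed straight down; a press counts from 0.0055. It starts to move at about 1.5 N, bottoms at 5 N and springs back up when let go. Third to press.
- key_green_top (a point): centre of the flat top of the green round key, 40 mm in diameter in a 56 mm dark housing; it stands 70 mm above the table when up, 8 mm proud of its housing, and goes down with the key.
- key_red (a joint): the red spring key; it reads 0 when up, 0.008 (m) when fully down; pushed straight down; a press counts from 0.0055. It starts to move at about 1.5 N, bottoms at 5 N and springs back up when let go. Stop key: never to press.
- key_red_top (a point): centre of the flat top of the red round key, 40 mm in diameter in a 56 mm dark housing; it stands 70 mm above the table when up, 8 mm proud of its housing, and goes down with the key.
Not all that is in view belongs to the job. Of the things that look like the spool, take the one that is farthest to the robot's right at the start.

How it is judged:
By the outcome, as a careful person would: the job done as asked, in the order asked, and still so for the second after the job is handed in, with the robot touching nothing.
It also fails if it takes over 64 s, if anything falls off the work surface, if the arm or the gripper's body presses on something with over 40 N, if the wrist force passes 120 N, or if a joint passes its speed limit or range.

## Working session

There is one attempt and no reset: what is moved stays moved. The work goes in short steps, Python scripts to look and compute and a tool call to move; the robot and the scene stay as the last step left them, time stands still between calls to the robot, and variables do not carry over. Pictures are saved under pics/ and viewed, at most 13 in all, crops included, and the job is handed in when it is done.

Besides the shell and the picture viewer there is one more tool, called after "Request:" as name([rows], argument=value, ...), one row to a line, values as JSON. apply_moves: Moves the arm, as the interface text tells. Its arguments: {"type":"object","properties":{"plan":{"type":"array"},"hand":{"type":"number"},"grip_force":{"type":"number"}},"required":["plan"]}

```bash
mkdir -p pics; cat > h.py <<'E'
from plant import *
import numpy as np, cv2
from scipy.spatial.transform import Rotation as R
def campose(s,st=None):
    if "pose" in s: return np.array(s["pose"])
    T=np.eye(4); w,x,y,z=st["tcp_rot"]; T[:3,:3]=R.from_quat([x,y,z,w]).as_matrix(); T[:3,3]=st["tcp_pos"]
    return T@np.array(s["tool_from_camera"])
def K(s):
    f=240/np.tan(np.radians(s["vfov"])/2); return np.array([[f,0,s["cx"]],[0,f,s["cy"]],[0,0,1]]),np.array([s["k1"],0,0,0,0.])
def ray(s,T,uv):
    k,d=K(s); p=cv2.undistortPoints(np.array(uv,float).reshape(-1,1,2),k,d).reshape(-1,2)
    return T[:3,3],np.c_[p,np.ones(len(p))]@T[:3,:3].T
def onplane(s,T,uv,z):
    o,d=ray(s,T,uv); return o+d*((z-o[2])/d[:,2])[:,None]
def proj(s,T,P):
    k,d=K(s); Ti=np.linalg.inv(T); return cv2.projectPoints(np.array(P,float).reshape(-1,1,3),cv2.Rodrigues(Ti[:3,:3])[0],Ti[:3,3],k,d)[0].reshape(-1,2)
def save(s,n): cv2.imwrite("pics/"+n,s["color"][:,:,::-1])
E
python3 - <<'E'
from h import *
import pickle
st=state(); D={}
for n in("side","top","wrist"):
    s=snapshot(n); D[n]=s; save(s,n+"0.png"); print(n,s["vfov"],s["cx"],s["cy"],s["k1"]); print(campose(s,st).round(3))
pickle.dump((st,D),open("s0.pkl","wb")); print(st["tcp_rot"],st["finger_gap"],st["t"])
E
```

```text
side 45.22428604013457 328.59693428033484 233.0259115679336 -0.06242127742768991
[[-0.959 -0.183  0.216  0.282]
 [-0.283  0.622 -0.73   0.903]
 [-0.001 -0.762 -0.648  0.889]
 [ 0.     0.     0.     1.   ]]
top 53.34488307467627 317.52340908140246 238.6709002989251 -0.07185228300948367
[[-2.400e-02 -9.850e-01  1.700e-01  3.910e-01]
 [-1.000e+00  2.400e-02  0.000e+00 -1.000e-03]
 [-4.000e-03 -1.700e-01 -9.850e-01  1.019e+00]
 [ 0.000e+00  0.000e+00  0.000e+00  1.000e+00]]
wrist 65.89464738379974 321.35128351299716 240.58090468496727 -0.031988081343158524
[[ 0.276 -0.926 -0.258  0.236]
 [-0.961 -0.267 -0.073 -0.554]
 [-0.002  0.268 -0.963  0.383]
 [ 0.     0.     0.     1.   ]]
[-9.23316078e-04  9.90158199e-01  1.39949589e-01 -1.48284844e-05] 0.9984786013254959 0.0
```

View pics/top0.png

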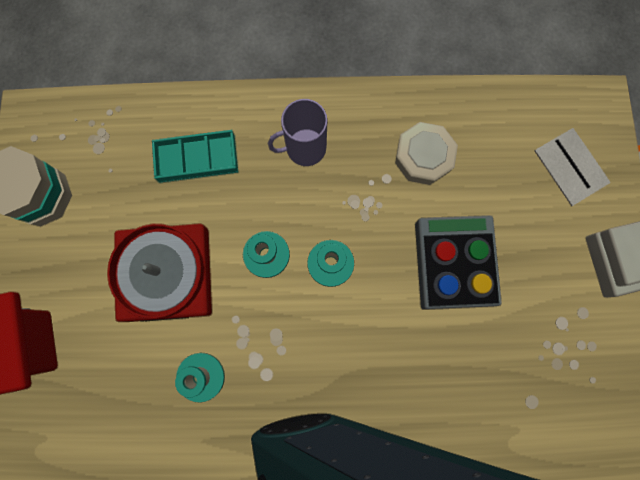

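View pics/side0.png

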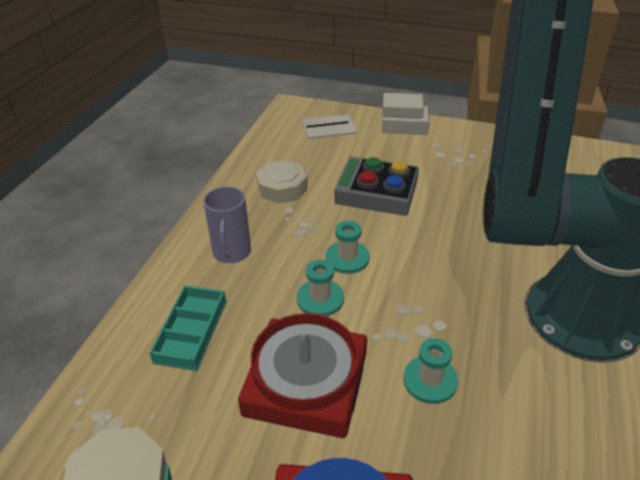

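The top view shows three spool-like candidates at pixels (266,254), (331,262) and (200,377). The robot's right (-y) is image right, so I choose (331,262). In the side view it is the one at (348,245). The caster is at (155,270) and the keys are red (446,251), green (479,250), blue (449,285) and yellow (482,283).

```bash
cat > m.py <<'E'
from h import *
from scipy.optimize import least_squares
def circ(P,r=None):
    c=P.mean(0)
    f=(lambda x:np.hypot(*(P-x[:2]).T)-x[2]) 
    return least_squares(f,[*c,.05],loss="soft_l1",f_scale=.001).x
def blobs(img,lo,hi,amin):
    h=cv2.cvtColor(img,cv2.COLOR_RGB2HSV); m=cv2.inRange(h,np.array(lo),np.array(hi))
    cs,_=cv2.findContours(m,cv2.RETR_EXTERNAL,cv2.CHAIN_APPROX_NONE)
    return [c.reshape(-1,2).astype(float) for c in cs if cv2.contourArea(c)>amin]
COL=dict(red=((0,150,90),(8,255,255)),green=((50,120,60),(75,255,255)),blue=((100,120,60),(125,255,255)),yellow=((18,170,120),(32,255,255)))
E
python3 - <<'E'
from m import *
import pickle
st,D=pickle.load(open("s0.pkl","rb"))
for n in("top","side"):
    s=D[n];T=campose(s,st); print(n)
    for c in blobs(s["color"],(76,110,50),(95,255,255),500):
        P=onplane(s,T,c,.014)[:,:2]; print(" teal",c.mean(0).round(),circ(P).round(4))
    for k,(lo,hi) in COL.items():
        for c in blobs(s["color"],lo,hi,120):
            P=onplane(s,T,c,.07)[:,:2]; x=circ(P)
            if x[2]<.03: print(" ",k,c.mean(0).round(),x.round(4))
    for c in blobs(s["color"],(0,0,60),(180,50,255),2000):
        P=onplane(s,T,c,.08)[:,:2]; print(" grey",c.mean(0).round(),circ(P).round(4))
for p in ([331,262],[200,377],[155,270]): print(D["top"]["color"][p[1],p[0]])
a=D["top"]["color"][225:305,290:372,::-1]; b=D["top"]["color"][215:330,100:220,::-1]; c=D["side"]["color"][305:415,240:370,::-1]
d=D["side"]["color"][210:290,290:380,::-1]
cv2.imwrite("pics/crop.png",np.vstack([np.hstack([cv2.resize(i,(390,290)) for i in r]) for r in((a,d),(b,c))]))
E
```

```text
top
 teal [199. 377.] [0.2818 0.2486 0.0485]
 teal [330. 263.] [ 0.5126 -0.0269  0.048 ]
 teal [266. 254.] [0.5345 0.1098 0.048 ]
 teal [194. 156.] [0.7578 0.2703 0.0846]
  red [446. 250.] [ 0.5245 -0.2585  0.0182]
  green [479. 249.] [ 0.5253 -0.3266  0.0185]
  blue [448. 284.] [ 0.4561 -0.2589  0.0192]
  yellow [482. 283.] [ 0.4571 -0.3273  0.0184]
 grey [156. 271.] [0.4966 0.3218 0.0786]
 grey [617. 258.] [ 0.5016 -0.6187  0.0625]
 grey [459. 262.] [ 0.5013 -0.2816  0.0935]
 grey [572. 166.] [ 0.6946 -0.5374  0.0696]
 grey [335.  46.] [-0.3122  0.0553  1.4066]
side
 teal [432. 372.] [0.2815 0.2449 0.056 ]
 teal [189. 328.] [0.7585 0.2669 0.0903]
 teal [320. 299.] [0.5335 0.1159 0.046 ]
 teal [338. 263.] [0.5295 0.0101 0.0532]
  red [288. 471.] [0.4604 0.5219 0.0146]
  blue [394. 181.] [ 0.457  -0.256   0.0241]
 grey [114. 452.] [0.717  0.5757 0.0617]
 grey [305. 361.] [0.4968 0.3246 0.0791]
 grey [227. 223.] [0.7834 0.0097 0.0989]
 grey [199. 179.] [ 0.7275 -0.1826  0.6525]
[153 136  89]
[ 39 128 109]
[50 52 48]
```

View pics/crop.png

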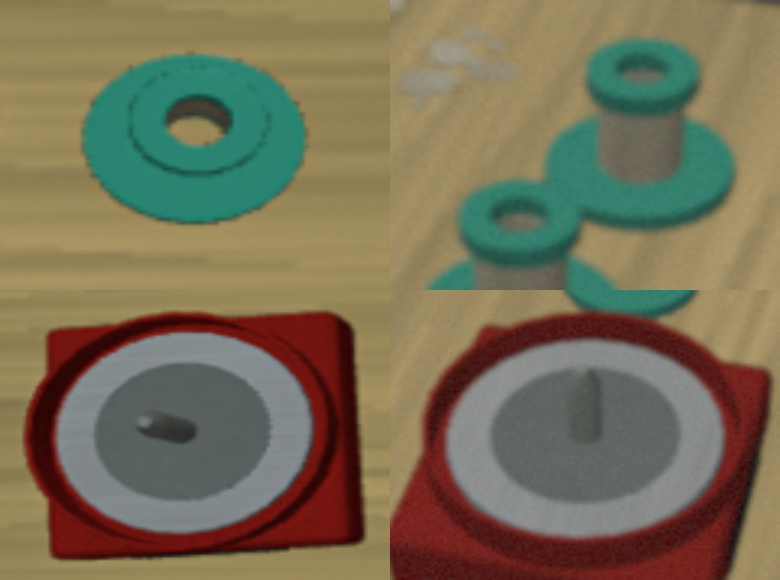

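The close crop confirms the pick: a round teal collar with a through bore at top (331,262) and side (348,245). The spindle is visible on the platter. Keys measure 68 mm apart and the flange radius about 49 mm, so sizes match. I'll move to a hover over the spool.

Request:
apply_moves([
  {"tx": 4,"ty": -3.5},
  {"tx": 8.5,"ty": -7.5},
  {"tx": 13,"ty": -11.5},
  {"tx": 17.5,"ty": -15.5},
  {"tx": 22,"ty": -19.5},
  {"tx": 26.5,"ty": -23.5},
  {"tx": 31,"ty": -27.5},
  {"tx": 35.5,"ty": -31.5},
], hand=1)

```text
invalid input
```

Request:
apply_moves([
  {"tx": 4.5,"ty": -4,"tz": 1},
  {"tx": 9,"ty": -8,"tz": 2},
  {"tx": 13,"ty": -11.6,"tz": 3.3},
  {"tx": 13,"ty": -11.6,"tz": 3.3},
  {"tx": 13,"ty": -11.6,"tz": 3.3},
])

```text
invalid input
```

```bash
cat >> m.py <<'E'
def need(st,goal):
    w,x,y,z=st["tcp_rot"]; M=R.from_quat([x,y,z,w]); return (M.inv().apply(np.array(goal)-st["tcp_pos"])*100).round(2)
E
python3 - <<'E'
from m import *
st=state(); s=snapshot("wrist"); T=campose(s,st); save(s,"w1.png"); print(st["t"],np.round(st["tcp_pos"],4),np.round(st["tcp_rot"],4),np.round(st["q"],2))
img=s["color"]
for c in blobs(img,(76,100,30),(95,255,255),400):
    print("teal",c.mean(0).round(),circ(onplane(s,T,c,.014)[:,:2]).round(4), c.min(0),c.max(0))
print(proj(s,T,[[.5126,-.0269,.09]]))
E
```

```text
0.15 [ 0.1662 -0.576   0.222 ] [-7.000e-04  9.902e-01  1.400e-01 -0.000e+00] [-1.41  0.36  1.51 -0.    1.27 -0.12]
[[-194.39978592 -328.85661699]]
```

View pics/w1.png

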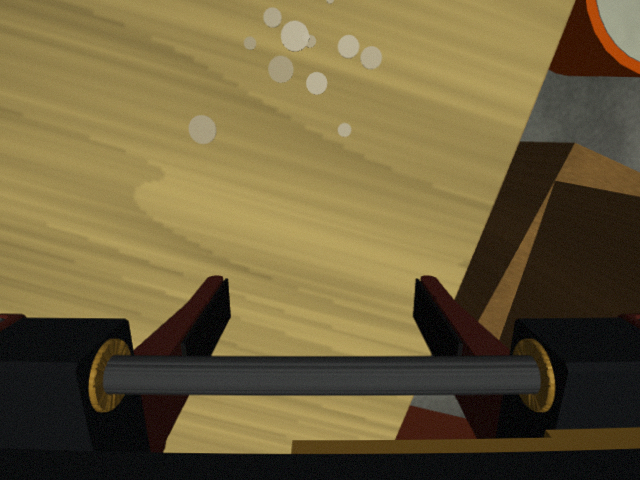

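The move calls were rejected, so the arm is still at the start and this wrist view shows only the table edge and the fingers. The rows probably need all four fields.

Request:
apply_moves([
  {"tx": 4,"ty": -3.5,"tz": 0,"twist": 0},
  {"tx": 8.5,"ty": -7.5,"tz": 0,"twist": 0},
  {"tx": 13,"ty": -11.5,"tz": 0,"twist": 0},
  {"tx": 17.5,"ty": -15.5,"tz": 0,"twist": 0},
  {"tx": 22,"ty": -19.5,"tz": 0,"twist": 0},
  {"tx": 26.5,"ty": -23.5,"tz": 0,"twist": 0},
  {"tx": 31,"ty": -27.5,"tz": 0,"twist": 0},
  {"tx": 35.5,"ty": -31.5,"tz": 0,"twist": 0},
], hand=1, grip_force=20)

```text
t: 1.2
tcp_pos: [0.4209, -0.1737, 0.2228]
tcp_rot: [0.0, 0.99, 0.14, 0.0]
wrist_force: [1.7, -0.1, 0.3]
finger_gap: 0.998
gripper_force: 0.0
```

Request:
apply_moves([
  {"tx": 4.5,"ty": -4,"tz": 1,"twist": 0},
  {"tx": 9,"ty": -8,"tz": 2,"twist": 0},
  {"tx": 13,"ty": -11.6,"tz": 3.3,"twist": 0},
  {"tx": 13,"ty": -11.6,"tz": 3.3,"twist": 0},
  {"tx": 13,"ty": -11.6,"tz": 3.3,"twist": 0},
])

```text
t: 1.82
tcp_pos: [0.5123, -0.0282, 0.1895]
tcp_rot: [0.0, 0.99, 0.14, -0.001]
wrist_force: [-0.4, 0.6, 0.4]
finger_gap: 1.002
gripper_force: 0.0
```

```bash
python3 - <<'E'
from m import *
st=state(); s=snapshot("wrist"); T=campose(s,st); save(s,"w2.png"); print(st["t"],np.round(st["tcp_pos"],4),np.round(st["tcp_rot"],4),np.round(st["q"],2))
img=s["color"]
for c in blobs(img,(76,100,30),(95,255,255),400):
    print("teal",c.mean(0).round(),circ(onplane(s,T,c,.014)[:,:2]).round(4), c.min(0),c.max(0))
print(proj(s,T,[[.5126,-.0269,.09]]))
E
```

```text
1.825 [ 0.5123 -0.0282  0.1895] [ 1.000e-04  9.901e-01  1.404e-01 -6.000e-04] [-0.19  0.27  1.74 -0.    1.14  1.1 ]
teal [320. 217.] [ 0.5123 -0.0252  0.0494] [268. 163.] [372. 274.]
teal [170. 152.] [0.533  0.1172 0.0536] [100.  95.] [236. 206.]
[[321.74944511 240.60490955]]
```

View pics/w2.png

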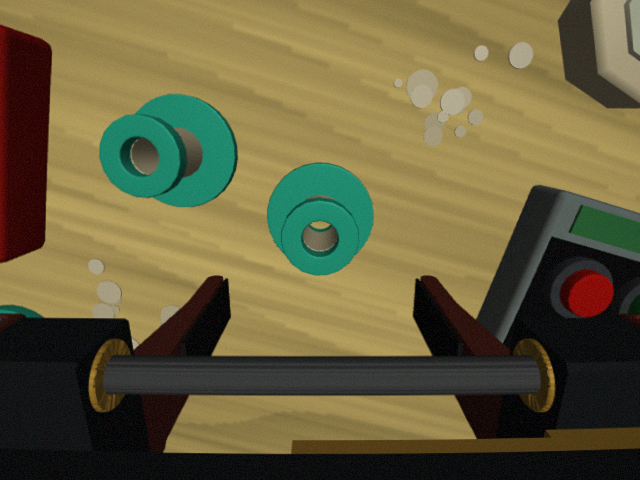

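The chosen spool's collar is at (320,236), centred between the fingers, with the neighbour at (170,152) clear of them. I'll fit the bore rim next.

```bash
cat >> m.py <<'E'
def bore(s,T,z,near,rmax=40):
    h=cv2.cvtColor(s["color"],cv2.COLOR_RGB2HSV); m=cv2.inRange(h,np.array((76,100,30)),np.array((95,255,255)))
    cs,hi=cv2.findContours(m,cv2.RETR_CCOMP,cv2.CHAIN_APPROX_NONE); out=[]
    for c,k in zip(cs,hi[0]):
        if k[3]>=0 and cv2.contourArea(c)>150:
            c=c.reshape(-1,2); 
            if np.hypot(*(c.mean(0)-near))<rmax: out.append((c.mean(0).round(1),circ(onplane(s,T,c,z)[:,:2]).round(4)))
    return out
E
python3 - <<'E'
from m import *
st=state(); s=snapshot("wrist"); T=campose(s,st)
print(bore(s,T,.09,(320,236)))
s=snapshot("top"); print(bore(s,campose(s),.09,(331,260)))
s=snapshot("side"); print(bore(s,campose(s),.09,(348,230)))
for k in(.5123,-.0265,.063),: print(need(st,k))
E
```

```text
[(array([318.7, 237.8]), array([ 0.5143, -0.0246,  0.0118])), (array([319.3, 224.2]), array([ 0.5238, -0.0223,  0.0053]))]
[]
[]
[ 0.08 -0.21 12.67]
```

Request:
apply_moves([
  {"tx": 0.1,"ty": -0.2,"tz": 4,"twist": 0},
  {"tx": 0.1,"ty": -0.2,"tz": 8,"twist": 0},
  {"tx": 0.1,"ty": -0.2,"tz": 11,"twist": 0},
  {"tx": 0.1,"ty": -0.2,"tz": 12.7,"twist": 0},
  {"tx": 0.1,"ty": -0.2,"tz": 12.7,"twist": 0},
])

```text
t: 2.65
tcp_pos: [0.512, -0.0265, 0.0619]
tcp_rot: [-0.0, 0.99, 0.139, -0.001]
wrist_force: [-0.8, 0.7, 0.7]
finger_gap: 0.997
gripper_force: 0.0
```

Request:
apply_moves([
  {"tx": 0,"ty": 0,"tz": 0,"twist": 0},
  {"tx": 0,"ty": 0,"tz": 0,"twist": 0},
  {"tx": 0,"ty": 0,"tz": 0,"twist": 0},
  {"tx": 0,"ty": 0,"tz": 0,"twist": 0},
  {"tx": 0,"ty": 0,"tz": 0,"twist": 0},
  {"tx": 0,"ty": 0,"tz": 0,"twist": 0},
], hand=-1, grip_force=20)

```text
t: 3.4
tcp_pos: [0.5138, -0.026, 0.0633]
tcp_rot: [0.0, 0.99, 0.14, 0.001]
wrist_force: [-0.6, -1.9, 6.4]
finger_gap: 0.663
gripper_force: 20.0
```

Request:
apply_moves([
  {"tx": 0,"ty": 0,"tz": -1,"twist": 0},
  {"tx": 0,"ty": 0,"tz": -4,"twist": 0},
  {"tx": 0,"ty": 0,"tz": -9,"twist": 0},
  {"tx": 0,"ty": 0,"tz": -14,"twist": 0},
  {"tx": 0,"ty": -4,"tz": -17,"twist": 0},
  {"tx": 0,"ty": -9,"tz": -18.2,"twist": 0},
  {"tx": 0,"ty": -14,"tz": -18.2,"twist": 0},
  {"tx": 0,"ty": -19,"tz": -18.2,"twist": 0},
])

```text
t: 4.4
tcp_pos: [0.4589, 0.1582, 0.2446]
tcp_rot: [-0.0, 0.99, 0.14, -0.001]
wrist_force: [0.5, 0.3, -5.2]
finger_gap: 0.66
gripper_force: 20.0
```

Request:
apply_moves([
  {"tx": 0,"ty": -5,"tz": 0,"twist": 0},
  {"tx": 0,"ty": -10,"tz": 0,"twist": 0},
  {"tx": 0,"ty": -14,"tz": 0,"twist": 0},
  {"tx": 0,"ty": -17,"tz": 0,"twist": 0},
  {"tx": 0,"ty": -17,"tz": 0,"twist": 0},
  {"tx": 0,"ty": -17,"tz": 0,"twist": 0},
])

```text
t: 5.15
tcp_pos: [0.4127, 0.3194, 0.2442]
tcp_rot: [0.001, 0.99, 0.14, -0.001]
wrist_force: [0.1, -0.6, -4.9]
finger_gap: 0.66
gripper_force: 20.0
```

```bash
python3 - <<'E'
from m import *
st=state(); s=snapshot("wrist"); T=campose(s,st); save(s,"w3.png"); print(st["t"],np.round(st["tcp_pos"],4),st["finger_gap"])
print(proj(s,T,[[.497,.323,.08],[.497,.323,.145]]))
for c in blobs(s["color"],(0,0,60),(180,50,255),1500): print(c.mean(0),circ(onplane(s,T,c,.08)[:,:2]).round(4))
E
```

```text
5.15 [0.4127 0.3194 0.2442] 0.6595027443613237
[[346.47851685 126.81550371]
 [352.91054518 124.24584184]]
[321.56474259 378.94227769] [-656.2994 -188.0071  683.0119]
[343.71481481 116.01111111] [0.4978 0.3252 0.0777]
```

View pics/w3.png

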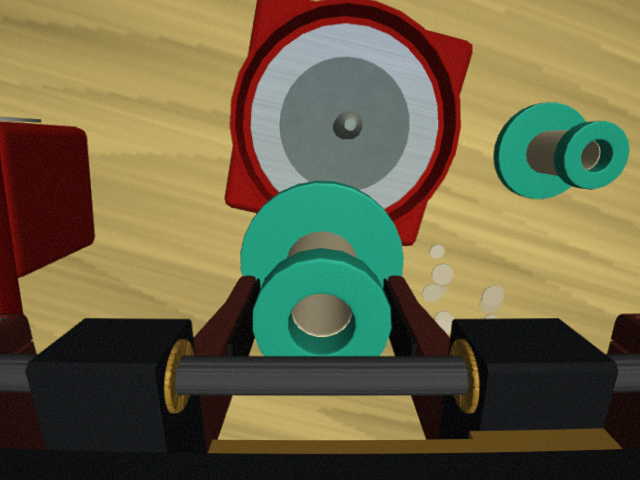

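The view shows the held spool: the bore is at (321,317) and the flange arc tops out at (320,183). The spindle tip is at (350,124) on the platter. I'll measure both with this same camera so the calibration bias cancels.

```bash
python3 - <<'E'
from m import *
st=state(); s=snapshot("wrist"); T=campose(s,st); p=np.array(st["tcp_pos"])
g=cv2.cvtColor(s["color"],cv2.COLOR_RGB2GRAY)[95:155,320:380]
for th in(95,100,140,150,160):
    n,l,a,c=cv2.connectedComponentsWithStats((g>th).astype(np.uint8))if th>=140 else cv2.connectedComponentsWithStats((g<th).astype(np.uint8))
    print(th,[(x[4],(y+[320,95]).round(1)) for x,y in zip(a[1:],c[1:]) if x[4]>15])
print(g[29,15:48])
print("tip",onplane(s,T,[[350.5,124]],.145))
u=p[2]-.063
for c in blobs(s["color"],(76,100,30),(95,255,255),3000):
    q=c[(c[:,1]<235)]
    for z in(u,u+.014): print("flange",c.mean(0),(circ(onplane(s,T,q,z)[:,:2])).round(4))
print("bore",bore(s,T,u+.09,(321,317)))
print("proj bottom centre",proj(s,T,[[p[0],p[1],u+.09],[p[0],p[1],u]]), p)
E
```

```text
95 [(np.int32(416), array([345.1, 129. ]))]
100 [(np.int32(454), array([345.3, 128.4]))]
140 [(np.int32(78), array([349.1, 124.1]))]
150 []
160 []
[ 53  53  56  53  58  59  66  65  88 130 150 150 147 146 147 148 146 145
 143 138 119  94  91  87  79  71  87 113 112 107 113 108 108]
tip [[0.49703288 0.32433155 0.145     ]]
flange [321.53202847 276.56049822] [0.4106 0.3197 0.0504]
flange [321.53202847 276.56049822] [0.4151 0.321  0.0472]
flange [558.97633136 151.67455621] [0.514  0.2048 0.0331]
flange [558.97633136 151.67455621] [0.5121 0.2133 0.0311]
bore [(array([321.1, 314.8]), array([0.4176, 0.322 , 0.0107]))]
proj bottom centre [[324.98305262 326.82838448]
 [323.51861121 257.02667647]] [0.41303342 0.31919604 0.24434327]
```

```bash
python3 - <<'E'
from m import *
import pickle
st,D=pickle.load(open("s0.pkl","rb"))
for n,(u,v) in (("top",(145,267)),("side",(305,337))):
    s=D[n];T=campose(s); print(n,onplane(s,T,[[u,v]],.145).round(4),proj(s,T,[[.497,.324,.145],[.497,.324,.08]]).round(1))
    g=cv2.cvtColor(s["color"],cv2.COLOR_RGB2GRAY); print(g[v-6:v+8,u-8:u+12])
E
```

```text
top [[0.4965 0.3207 0.145 ]] [[143.3 266.8]
 [155.1 270.4]]
[[ 94  95  94  93  93  93  93  94  93  93  92  94  94  94  94  95  95  96
   95  94]
 [ 94  94  94  94  94  93  93  95  91  92  92  93  94  95  95  98  95  96
   94  93]
 [ 94  94  94  94  96  95  94  90  84  84  81  82  85  91  95  96  96  95
   94  94]
 [ 94  93  93  95  94  94  94  88  87  87  85  81  75  73  77  85  92  95
   93  94]
 [ 95  93  95  95  95  99 109 110 101  90  82  78  74  69  66  67  70  76
   85  91]
 [ 94  94  92  95  97 105 121 122 115  96  79  74  71  67  63  61  64  65
   67  70]
 [ 94  94  94  94  95 104 123 123 116  95  71  67  65  62  60  57  59  61
   61  64]
 [ 94  94  94  93  94 100 116 117 107  74  62  63  62  61  59  54  55  56
   56  57]
 [ 94  94  94  94  91  73  76  87  79  59  57  56  58  58  54  53  51  53
   53  53]
 [ 93  94  93  93  90  72  54  55  57  55  57  57  55  52  50  48  50  51
   51  51]
 [ 92  93  93  94  94  90  67  54  53  54  53  55  53  52  50  49  49  48
   49  48]
 [ 93  92  93  95  96  97  92  70  58  54  52  52  52  50  50  50  47  50
   50  49]
 [ 92  92  94  94  9
[... 702 characters left out ...]
 105 101
  104 108]
 [ 99 102  95 100 103 104 107  98  92  80  76  82  89  98 101  97  98  95
  101 101]
 [ 99 100  99 106 102 102  98  91  88  82  74  78  83  96 102  99 102  99
  100  98]
 [ 95 100 102  96 102  97  92  87  89  88  76  72  78  89  98  99 100 102
   99 102]
 [102  98  99 100  99  97  91  91  83  82  82  75  75  88  99 100 101 101
  100  99]
 [ 98 100 101  96  96  94  94  84  85  84  81  75  76  89  98  98 101 101
   98  99]
 [100  97  98  97  93  92  91  89  88  79  82  75  78  91  99  98  98 102
   97 100]
 [ 99  97  97  96  93  87  84  86  94  82  82  78  75  87  94 105  98 101
   99  98]
 [101  94  94  92  88  88  89  84  87  81  81  78  78  83  93  99  99 100
   98 101]]
```

Request:
apply_moves([
  {"tx": 3,"ty": 0.7,"tz": 0,"twist": 0},
  {"tx": 6,"ty": 1.4,"tz": 0,"twist": 0},
  {"tx": 8.2,"ty": 1.9,"tz": 0,"twist": 0},
  {"tx": 8.2,"ty": 1.9,"tz": 0.5,"twist": 0},
  {"tx": 8.2,"ty": 1.9,"tz": 2,"twist": 0},
  {"tx": 8.2,"ty": 1.9,"tz": 2.5,"twist": 0},
  {"tx": 8.2,"ty": 1.9,"tz": 2.5,"twist": 0},
])

```text
t: 6.12
tcp_pos: [0.4962, 0.3243, 0.2188]
tcp_rot: [0.0, 0.99, 0.14, -0.001]
wrist_force: [-0.3, 0.4, -3.9]
finger_gap: 0.66
gripper_force: 20.0
```

```bash
python3 - <<'E'
from m import *
st=state(); s=snapshot("side"); w=snapshot("wrist"); t=snapshot("top")
print(np.round(st["tcp_pos"],4),need(st,(.4972,.3237,.22)))
a=s["color"][250:420,220:400,::-1]; b=w["color"][160:400,180:460,::-1];
cv2.imwrite("pics/c4.png",np.hstack([cv2.resize(a,None,fx=2.2,fy=2.2)[:370],cv2.resize(b,(390,370))]))
for n,x in(("side",s),("top",t)):
    T=campose(x); u=st["tcp_pos"][2]-.063
    for c in blobs(x["color"],(76,100,30),(95,255,255),500):
        P=circ(onplane(x,T,c,u)[:,:2]); print(n,c.mean(0).round(),P.round(4))
E
```

```text
[0.4962 0.3243 0.2188] [ 0.08  0.08 -0.12]
side [432. 372.] [0.2813 0.352  0.0466]
side [189. 328.] [0.6814 0.3699 0.0757]
side [312. 323.] [0.4924 0.3143 0.0517]
top [324. 471.] [ 0.1347 -0.0004  0.0336]
top [199. 377.] [0.2973 0.2133 0.0418]
top [143. 273.] [0.4876 0.3207 0.0414]
top [266. 254.] [0.5142 0.0941 0.0413]
top [ 37. 328.] [0.4035 0.5485 0.2018]
top [194. 156.] [0.7069 0.2304 0.0719]
```

View pics/c4.png

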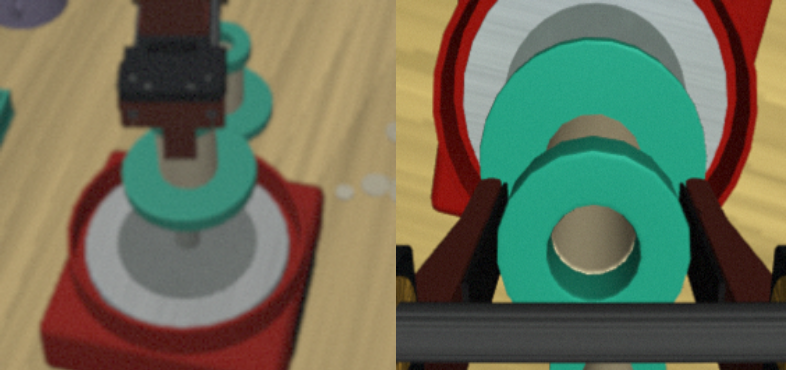

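The spool hangs about 1–2 mm to -x of the spindle in the side view (flange centre at crop x 190, spindle at 187). I'll correct by +2 mm in tool x and lower slowly, watching the force.

Request:
apply_moves([
  {"tx": 0.2,"ty": 0.1,"tz": 0,"twist": 0},
  {"tx": 0.2,"ty": 0.1,"tz": 0.7,"twist": 0},
  {"tx": 0.2,"ty": 0.1,"tz": 1.4,"twist": 0},
  {"tx": 0.2,"ty": 0.1,"tz": 2,"twist": 0},
  {"tx": 0.2,"ty": 0.1,"tz": 2.5,"twist": 0},
  {"tx": 0.2,"ty": 0.1,"tz": 2.5,"twist": 0},
])

```text
t: 7.02
tcp_pos: [0.4993, 0.324, 0.1941]
tcp_rot: [0.0, 0.99, 0.14, -0.001]
wrist_force: [-1.1, 0.1, -5.1]
finger_gap: 0.657
gripper_force: 20.0
```

Request:
apply_moves([
  {"tx": 0,"ty": 0,"tz": 0.7,"twist": 0},
  {"tx": 0,"ty": 0,"tz": 1.4,"twist": 0},
  {"tx": 0,"ty": 0,"tz": 1.4,"twist": 0},
  {"tx": 0,"ty": 0,"tz": 1.4,"twist": 0},
])

```text
t: 7.52
tcp_pos: [0.4998, 0.3242, 0.1807]
tcp_rot: [-0.0, 0.99, 0.14, 0.0]
wrist_force: [0.9, -0.2, -4.2]
finger_gap: 0.659
gripper_force: 20.0
```

Request:
apply_moves([
  {"tx": -0.1,"ty": 0,"tz": 0.6,"twist": 0},
  {"tx": -0.1,"ty": 0,"tz": 1.2,"twist": 0},
  {"tx": -0.1,"ty": 0,"tz": 1.8,"twist": 0},
  {"tx": -0.1,"ty": 0,"tz": 2.4,"twist": 0},
  {"tx": -0.1,"ty": 0,"tz": 3,"twist": 0},
  {"tx": -0.1,"ty": 0,"tz": 3.3,"twist": 0},
  {"tx": -0.1,"ty": 0,"tz": 3.3,"twist": 0},
])

```text
t: 8.4
tcp_pos: [0.4986, 0.3239, 0.1474]
tcp_rot: [0.0, 0.99, 0.14, -0.0]
wrist_force: [-0.7, 0.2, -5.2]
finger_gap: 0.658
gripper_force: 20.0
```

Request:
apply_moves([
  {"tx": 0,"ty": 0,"tz": 0.1,"twist": 0},
  {"tx": 0,"ty": 0,"tz": 0.2,"twist": 0},
  {"tx": 0,"ty": 0,"tz": 0.3,"twist": 0},
  {"tx": 0,"ty": 0,"tz": 0.3,"twist": 0},
])

```text
t: 8.9
tcp_pos: [0.4984, 0.324, 0.1452]
tcp_rot: [-0.0, 0.99, 0.14, -0.0]
wrist_force: [-2.5, -0.2, 0.3]
finger_gap: 0.661
gripper_force: 20.0
```

Request:
apply_moves([
  {"tx": 0,"ty": 0,"tz": 0.1,"twist": 0},
  {"tx": 0,"ty": 0,"tz": 0.1,"twist": 0},
  {"tx": 0,"ty": 0,"tz": 0.1,"twist": 0},
])

```text
t: 9.28
tcp_pos: [0.498, 0.3239, 0.1448]
tcp_rot: [-0.0, 0.99, 0.14, -0.0]
wrist_force: [-6.2, -2.8, 7.5]
finger_gap: 0.655
gripper_force: 20.0
```

Request:
apply_moves([
  {"tx": 0,"ty": 0,"tz": 0,"twist": 0},
  {"tx": 0,"ty": 0,"tz": 0,"twist": 0},
  {"tx": 0,"ty": 0,"tz": 0,"twist": 0},
  {"tx": 0,"ty": 0,"tz": 0,"twist": 0},
  {"tx": 0,"ty": 0,"tz": 0,"twist": 0},
], hand=1)

```text
t: 9.9
tcp_pos: [0.4989, 0.3239, 0.1437]
tcp_rot: [-0.0, 0.99, 0.14, 0.0]
wrist_force: [0.2, 0.4, 0.5]
finger_gap: 0.998
gripper_force: 0.0
```

Request:
apply_moves([
  {"tx": 0,"ty": 0,"tz": -1,"twist": 0},
  {"tx": 0,"ty": 0,"tz": -3,"twist": 0},
  {"tx": 0,"ty": 0,"tz": -7,"twist": 0},
  {"tx": 0,"ty": 0,"tz": -11,"twist": 0},
  {"tx": 0,"ty": 0,"tz": -11,"twist": 0},
])

```text
t: 10.52
tcp_pos: [0.5011, 0.3251, 0.2581]
tcp_rot: [-0.001, 0.99, 0.14, 0.004]
wrist_force: [0.4, 0.2, -0.4]
finger_gap: 0.995
gripper_force: 0.0
```

```bash
python3 - <<'E'
from m import *
st=state(); s=snapshot("side"); w=snapshot("wrist"); t=snapshot("top"); T=campose(w,st)
print(st["t"],np.round(st["tcp_pos"],4))
a=s["color"][250:420,220:400,::-1]; b=w["color"][100:340,180:460,::-1];
cv2.imwrite("pics/c5.png",np.hstack([cv2.resize(a,None,fx=2.2,fy=2.2)[:370],cv2.resize(b,(390,370))]))
x=w
for c in blobs(x["color"],(76,100,30),(95,255,255),1500):
  print(c.mean(0).round(),circ(onplane(x,T,c,.094)[:,:2]).round(4)) 
print(bore(x,T,.17,proj(x,T,[[.4975,.324,.17]])[0]))
E
```

```text
10.525 [0.5011 0.3251 0.2581]
[331. 414.] [0.3015 0.2583 0.0302]
[521. 233.] [0.5418 0.1512 0.0465]
[321. 229.] [0.4949 0.3251 0.0507]
[454.  13.] [0.9503 0.3405 0.2708]
[(array([321.2, 249.8]), array([0.4984, 0.3261, 0.0124]))]
```

View pics/c5.png

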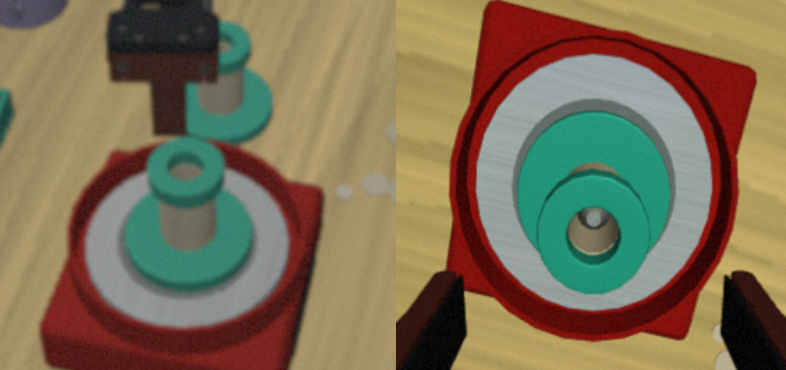

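The spool sits flat and concentric on the platter, with the spindle visible in the bore at crop (595,217), and it is released. Next I shut the fingers and travel to above the blue key.

Request:
apply_moves([
  {"tx": -1,"ty": 3,"tz": 0,"twist": 0},
  {"tx": -3,"ty": 8,"tz": 0,"twist": 0},
  {"tx": -5,"ty": 13.5,"tz": 0,"twist": 0},
  {"tx": -7,"ty": 19,"tz": 0,"twist": 0},
  {"tx": -9,"ty": 24.5,"tz": 0,"twist": 0},
  {"tx": -11,"ty": 30,"tz": 0,"twist": 0},
  {"tx": -13,"ty": 35.5,"tz": 0,"twist": 0},
  {"tx": -15,"ty": 41,"tz": 0,"twist": 0},
], hand=-1)

```text
t: 11.68
tcp_pos: [0.4669, -0.1131, 0.2524]
tcp_rot: [-0.001, 0.99, 0.14, -0.001]
wrist_force: [-0.2, -0.2, 0.3]
finger_gap: 0.13
gripper_force: 0.0
```

Request:
apply_moves([
  {"tx": -2,"ty": 5,"tz": 1,"twist": 0},
  {"tx": -4,"ty": 10,"tz": 3,"twist": 0},
  {"tx": -5.5,"ty": 13.9,"tz": 6,"twist": 0},
  {"tx": -5.5,"ty": 13.9,"tz": 9,"twist": 0},
  {"tx": -5.5,"ty": 13.9,"tz": 9,"twist": 0},
  {"tx": -5.5,"ty": 13.9,"tz": 9,"twist": 0},
])

```text
t: 12.42
tcp_pos: [0.4538, -0.2599, 0.1638]
tcp_rot: [-0.0, 0.99, 0.14, -0.0]
wrist_force: [-0.2, 0.7, 0.1]
finger_gap: 0.008
gripper_force: 0.0
```

```bash
python3 - <<'E'
from m import *
st=state(); w=snapshot("wrist"); T=campose(w,st); save(w,"w6.png")
print(np.round(st["tcp_pos"],4),st["finger_gap"],need(st,(.456,-.259,.085)))
for k,(lo,hi) in COL.items():
    for c in blobs(w["color"],lo,hi,300): print(k,c.mean(0).round(),circ(onplane(w,T,c,.07)[:,:2]).round(4))
E
```

```text
[ 0.4538 -0.2599  0.1638] 0.007916649490946006 [ 0.24 -0.02  7.88]
red [347. 144.] [ 0.5242 -0.256   0.0193]
green [442. 171.] [ 0.5253 -0.324   0.0194]
green [414.  77.] [ 0.4833 -0.2874  0.1045]
blue [320. 238.] [ 0.4568 -0.2566  0.02  ]
yellow [260. 444.] [1057.3317  317.9819 1103.9311]
yellow [410. 262.] [ 0.4577 -0.3245  0.02  ]
```

View pics/w6.png

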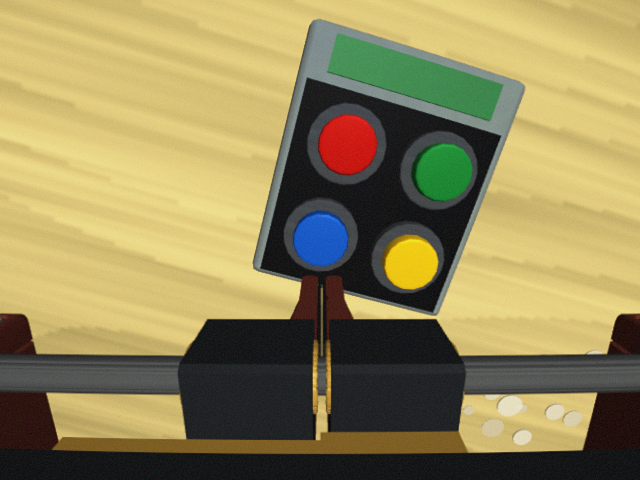

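The keys are at blue (320,238), yellow (410,262), green (442,171) and red (347,144). This agrees with the top camera to within 3 mm. I'll press blue.

Request:
apply_moves([
  {"tx": 0.3,"ty": -0.1,"tz": 4,"twist": 0},
  {"tx": 0.3,"ty": -0.1,"tz": 7.5,"twist": 0},
  {"tx": 0.3,"ty": -0.1,"tz": 9,"twist": 0},
  {"tx": 0.3,"ty": -0.1,"tz": 9.5,"twist": 0},
  {"tx": 0.3,"ty": -0.1,"tz": 9.9,"twist": 0},
  {"tx": 0.3,"ty": -0.1,"tz": 9.9,"twist": 0},
])

```text
t: 13.22
tcp_pos: [0.4567, -0.2582, 0.0663]
tcp_rot: [-0.0, 0.99, 0.14, 0.0]
wrist_force: [-2.3, 5.1, 9.3]
finger_gap: 0.006
gripper_force: 4.6
```

Request:
apply_moves([
  {"tx": 0,"ty": 0,"tz": 0.1,"twist": 0},
  {"tx": 0,"ty": 0,"tz": 0.2,"twist": 0},
  {"tx": 0,"ty": 0,"tz": 0.2,"twist": 0},
])

```text
t: 13.6
tcp_pos: [0.4568, -0.2582, 0.0659]
tcp_rot: [0.0, 0.99, 0.14, 0.001]
wrist_force: [-6.5, 8.1, 27.9]
finger_gap: 0.006
gripper_force: 13.5
```

```bash
python3 - <<'E'
from m import *
st=state(); print(st["tcp_pos"],st["wrist_force"],st["wrist_torque"])
s=snapshot("side"); w=snapshot("wrist")
cv2.imwrite("pics/c7.png",np.hstack([cv2.resize(s["color"][150:215,330:425,::-1],(390,267)),cv2.resize(w["color"][110:350,150:500,::-1],(390,267))]))
E
```

```text
[ 0.45677112 -0.25820223  0.06589242] [-6.46648423  8.14957876 27.92384258] [1.32177426 1.15024596 0.09906769]
```

View pics/c7.png

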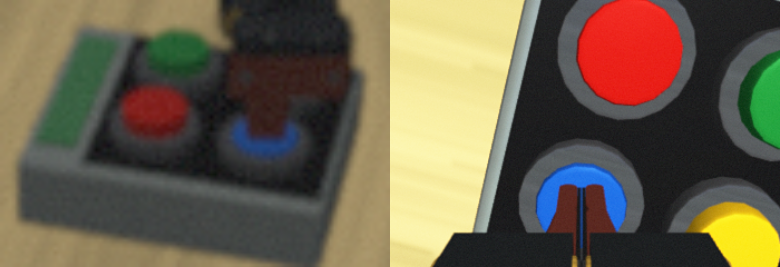

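Blue is flush with its housing, and the force jumped to 28 N without further travel, so it is fully down. I'll release it and go to yellow.

Request:
apply_moves([
  {"tx": 0,"ty": 0,"tz": -1,"twist": 0},
  {"tx": 0,"ty": 0,"tz": -4,"twist": 0},
  {"tx": 0,"ty": 0,"tz": -4,"twist": 0},
  {"tx": -0.9,"ty": 3.3,"tz": -4,"twist": 0},
  {"tx": -1.8,"ty": 6.5,"tz": -4,"twist": 0},
  {"tx": -1.8,"ty": 6.5,"tz": -4,"twist": 0},
  {"tx": -1.8,"ty": 6.5,"tz": -1.5,"twist": 0},
  {"tx": -1.8,"ty": 6.5,"tz": -1.0,"twist": 0},
])

```text
t: 14.7
tcp_pos: [0.4562, -0.3245, 0.0714]
tcp_rot: [-0.001, 0.99, 0.14, -0.001]
wrist_force: [-2.1, -0.1, 3.4]
finger_gap: 0.004
gripper_force: 1.3
```

Request:
apply_moves([
  {"tx": 0,"ty": 0,"tz": 0.4,"twist": 0},
  {"tx": 0,"ty": 0,"tz": 0.7,"twist": 0},
  {"tx": 0,"ty": 0,"tz": 0.9,"twist": 0},
  {"tx": 0,"ty": 0,"tz": 0.9,"twist": 0},
  {"tx": 0,"ty": 0,"tz": 0.9,"twist": 0},
])

```text
t: 15.32
tcp_pos: [0.4567, -0.3249, 0.066]
tcp_rot: [-0.001, 0.99, 0.14, -0.0]
wrist_force: [-6.8, 8.6, 23.8]
finger_gap: -0.001
gripper_force: 11.9
```

Request:
apply_moves([
  {"tx": 0,"ty": 0,"tz": -1,"twist": 0},
  {"tx": 0,"ty": 0,"tz": -4,"twist": 0},
  {"tx": 0,"ty": 0,"tz": -4,"twist": 0},
  {"tx": 3.3,"ty": 1,"tz": -4,"twist": 0},
  {"tx": 6.6,"ty": 2,"tz": -4,"twist": 0},
  {"tx": 6.6,"ty": 2,"tz": -4,"twist": 0},
  {"tx": 6.6,"ty": 2,"tz": -1.5,"twist": 0},
  {"tx": 6.6,"ty": 2,"tz": -1.0,"twist": 0},
])

```text
t: 16.32
tcp_pos: [0.5245, -0.3259, 0.0719]
tcp_rot: [-0.001, 0.99, 0.14, -0.001]
wrist_force: [-0.9, 1.1, 2.0]
finger_gap: 0.002
gripper_force: 1.2
```

Request:
apply_moves([
  {"tx": 0,"ty": 0,"tz": 0.4,"twist": 0},
  {"tx": 0,"ty": 0,"tz": 0.7,"twist": 0},
  {"tx": 0,"ty": 0,"tz": 0.9,"twist": 0},
  {"tx": 0,"ty": 0,"tz": 0.9,"twist": 0},
  {"tx": 0,"ty": 0,"tz": 0.9,"twist": 0},
])

```text
t: 16.95
tcp_pos: [0.5255, -0.3267, 0.0662]
tcp_rot: [-0.0, 0.99, 0.14, -0.0]
wrist_force: [-6.1, 3.7, 13.5]
finger_gap: 0.008
gripper_force: 6.7
```

Request:
apply_moves([
  {"tx": 0,"ty": 0,"tz": 0.1,"twist": 0},
  {"tx": 0,"ty": 0,"tz": 0.1,"twist": 0},
])

```text
t: 17.2
tcp_pos: [0.5255, -0.3267, 0.0661]
tcp_rot: [-0.0, 0.99, 0.14, -0.0]
wrist_force: [-7.3, 4.8, 20.0]
finger_gap: 0.005
gripper_force: 10.0
```

Request:
apply_moves([
  {"tx": 0,"ty": 0,"tz": -1,"twist": 0},
  {"tx": 0,"ty": 0,"tz": -5,"twist": 0},
  {"tx": 0,"ty": 0,"tz": -10,"twist": 0},
  {"tx": 0,"ty": 0,"tz": -12,"twist": 0},
  {"tx": 0,"ty": 0,"tz": -12,"twist": 0},
  {"tx": 0,"ty": 0,"tz": -12,"twist": 0},
])

```text
t: 17.95
tcp_pos: [0.5258, -0.3267, 0.1827]
tcp_rot: [-0.0, 0.99, 0.14, -0.0]
wrist_force: [-0.6, -0.0, 0.0]
finger_gap: 0.004
gripper_force: 0.0
```

```bash
python3 - <<'E'
from m import *
import pickle
s=snapshot("side"); save(s,"end.png")
print(state()["t"],state()["wrist_force"])
E
```

```text
18.0 [-0.25515217  0.16815942 -0.32053082]
```

View pics/end.png

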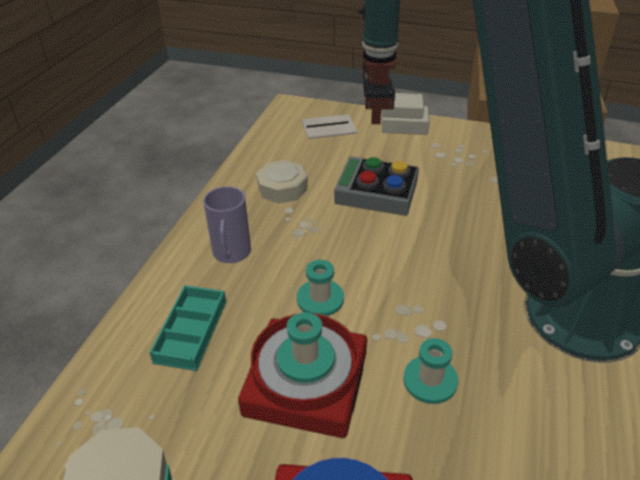

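The final view shows the spool seated at (305,350) and all four keys up near (383,175). The jug, cast and tray are where they were, and the arm is clear of everything.

```bash
python3 -c "
from plant import *
print(close_job())"
```

```text
the job is handed in; nothing more can be done
None
```

The teal spool is seated flat on the caster's platter and released. The blue, yellow and green keys were then each pressed fully down and let go in that order, red was never pressed, and the job was handed in at 18 s (no verdict came back).

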